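Nudge a phone onto the hidden contacts of a test dock

ROBOT

A 6-joint arm with a two-finger parallel gripper is mounted at the origin on a cart in front of the work surface, level with it; the furniture and walls round the work are solid. World frame = base frame: x ahead of the robot, y to its left, z up, the work surface at z = 0. Lengths are in m, angles in degrees, forces in N, time in s.
With the tool pointing down it reaches from about 0.3 to 0.75 m from the base axis. Payload 8.5 kg.
Tool frame: the origin (TCP) lies at the very end of the fingers, on their centre line; the grasp point (between the pads) lies 19 mm behind it; z points along the fingers, y is the line along which they close (so a half turn about z gives the same grasp; the last joint's range is limited). The gripper opens to 85 mm and grips with 20 to 120 N. Pads are 22 mm wide; open, the fingers measure 114 mm over their backs; the gripper's body (76 mm by 85 mm) begins 54 mm behind the grasp point. The pads swing forward as they close: fully open they stand 13 mm farther back than shut.
Start: joints at [-82.294, 21.807, 74.336, -0, 83.858, -12.336], TCP at [0.188, -0.517, 0.204] pointing down, gripper open.
Joint ranges: [-178.18, 178.18], [-50.72, 133.34], [12.68, 142.11], [-81.47, 261.47], [9.98, 163.14], [-165.26, 165.26]. Speed limits (degrees/s): [136.94, 136.94, 180, 180, 180, 180].

INTERFACE

Orientations are given as [roll, pitch, yaw] about the fixed x, y, z axes, in that order (R = Rz(yaw) Ry(pitch) Rx(roll)).
In Python, from plant import sensors, get_image, camera_params, finish_job gives the robot as it stands.
- The arm moves only by the tool drive_tool, never from a script. Its arguments are lists of equal length, an entry for each row: "jaw": the finger opening in cm, from 0 to 8.54; "dp": the shift along the tool's x, y, z in cm, a list of three; "yaw": the turn about the tool's z in rad. In form: {"jaw": [jaw, ...], "dp": [[x, y, z], ...], "yaw": [yaw, ...]}. A call has 1 to 8 rows; each row is the pose to reach, as a shift and turn from the pose commanded when the call began, along the tool's axes at that moment; what a row does not reach only later rows make up. A row lasts 1/8 s, in which the tool goes at most 62.5 mm and 10.7 degrees, less where a joint would pass 70% of its speed; a pose out of reach is approached as far as the arm can. A call with a gripper value outside its range is refused whole. The fingers move at their own pace and stop on an object; the grip force is fixed at half the most. Time passes only in rows, so rows that repeat a pose let the fingers close. It gives the time, the measured TCP pose, the force, the opening and the grip force at its end, in the units of the state.
- sensors.sense(): the state, without advancing time (a new reading comes with each control period).
- get_image(name): name is "scene" or "top"; returns the picture (480x640x3 uint8, red, green, blue); there is no depth.
- camera_params(name): a dict with "fov_y" (degrees; the focal length in pixels is half the picture's height over the tangent of half this angle, whatever the lens; pixels are square), "cx", "cy" (the principal point, pixels), "k1" (the pictures are not rectified: a ray, as slopes to the right and down, at radius r is drawn at 1 + k1 r^2 times it, then the intrinsics apply), "rvec" (rotation vector, rad) and "tvec" (3), from world to camera coordinates, as OpenCV has them. Camera axes: x right, y down, z forward; pixel columns grow to the right and rows downward; lengths in m; the calibration is good to about 2 mm. A picture is of the moment at which its call begins. camera_params takes no time and is no camera call.
- finish_job(): hands the job in; it is judged then, once.
The state is a dict: "time": time; "joint_pos": joint angles; "joint_vel": joint speeds; "joint_torque": joint torques, N m; "ee_pos": TCP position; "tcp_rot": TCP orientation; "contact_force": force on the tool from outside, world axes, zero at the start; "moment": the same for the moment, N m; "finger_gap": finger opening in m; "grasp_force": force on a finger pad.
Only numpy, scipy, OpenCV 4.12 (cv2) and the standard library are available. Lean on these libraries where they do the work, as an engineer would, in place of code of your own. Each camera call takes 0.05 s, during which the arm holds its last target. There are 200 camera calls.

TASK

The phone has stopped short in the low test dock. Pick up the push stick and, holding it, nudge the phone gently deeper under the hood until it presses lightly on the sprung contacts hidden inside (how deep they are set is not known; do not ram them), without the fingers touching the phone. Then lay the stick flat on the bench at least a hand's width away from the dock's mouth, leaving the phone pressed on the contacts and the other things where they are.

Things in the scene. Friction and masses are not known exactly. Their poses are not given: they have to be found in the camera images.
- dock: Fixed grey metal test dock: a low hood 235 long x 124 wide x 42 high (mm), open only at its mouth (112 wide, 37 high). Origin: middle of the mouth at bench level; x axis points level into the dock (the way to push the phone), z up. Hidden at its far end is a block of sprung contacts, set at a different depth each time, that can only be felt.
- dock_mouth (a point): Middle of the dock's mouth, at bench level. The phone's front end first meets the hidden contacts 153 to 187 mm beyond it (its rear end is then 8 to 42 mm inside). The contacts give up to 12 mm, 0.6 N per mm, then are solid; over 15 N ruins them. With the stick gone the spring may push the phone back a few mm, but the phone's friction keeps it pressed.
- guides: Two fixed aluminium guide strips, 7 mm high and 75 mm apart, on the bench under the hood, from 3 to 208 mm inside the mouth; origin and axes as the dock's. The phone slides between them on the bench; keeping it sliding takes about 1 to 2 N.
- phone_mid (a point): Centre of the blue phone, back up, 145 x 70 x 8 mm (camera bump to 11 mm), about 0.2 kg, flat on the bench with its front part under the hood. x axis along its length, within a few degrees of the dock's x; its rear end is 72 mm behind this point and stands 15 to 45 mm outside the mouth at the start.
- stick_mid (a point): Centre (half-way up) of the push stick: straight white nylon bar with blunt black rubber ends, 160 long x 18 wide x 16 high (mm), 0.06 kg, lying on the bench right of the dock. x axis along its length, z up; both ends alike. Grip it across its width at the middle; held level, underside 2 to 5 mm above the bench, its end meets the phone's edge and fits under the hood.
- other_phone: Bystander: black phone with cracked screen, 148 x 73 x 8 mm, lying on the bench; origin under its middle. Leave alone.
- tape: Bystander: roll of masking tape lying flat, 96 mm across, 25 high; origin under its middle. Leave alone.
- jar: Bystander: glass jar with yellow lid, 56 mm across, 70 high; origin under its middle. Leave alone.
- driver: Bystander: small screwdriver, 150 x 14 x 13 mm, lying on the bench; origin under its middle. Leave alone.

How it is judged:
By the outcome, as a careful person would: the job done as asked, in the order asked, and still so for the second after the job is handed in, with the robot touching nothing.
It also fails if it takes over 58 s, if anything falls off the work surface, if the arm or the gripper's body presses on something with over 40 N, if the wrist force passes 120 N, or if a joint passes its speed limit or range.

## Working session

There is one attempt and no reset: what is moved stays moved. The work goes in short steps, Python scripts to look and compute and a tool call to move; the robot and the scene stay as the last step left them, time stands still between calls to the robot, and variables do not carry over. Pictures are saved under pics/ and viewed, at most 10 in all, crops included, and the job is handed in when it is done.

Besides the shell and the picture viewer there is one more tool, called after "Call:" as name(argument=value, ...) on one line, values as JSON. drive_tool: Moves the arm, as the interface text tells. Its arguments: {"type":"object","properties":{"jaw":{"type":"array"},"dp":{"type":"array"},"yaw":{"type":"array"}},"required":["jaw","dp","yaw"]}

```bash
mkdir -p pics; ls
cat > h.py <<'E'
import numpy as np, cv2
from plant import sensors, get_image, camera_params, finish_job
def cam(n):
    p=camera_params(n); f=240/np.tan(np.radians(p['fov_y'])/2)
    K=np.array([[f,0,p['cx']],[0,f,p['cy']],[0,0,1.]])
    return K,np.array([p['k1'],0,0,0,0.]),np.array(p['rvec'],float).reshape(3),np.array(p['tvec'],float).reshape(3)
def cast(n,px,z):
    K,d,r,t=cam(n); u=cv2.undistortPoints(np.array(px,float).reshape(-1,1,2),K,d).reshape(-1,2)
    R=cv2.Rodrigues(r)[0]; c=-R.T@t; v=np.c_[u,np.ones(len(u))]@R
    return c+v*((z-c[2])/v[:,2])[:,None]
def proj(n,P):
    K,d,r,t=cam(n); return cv2.projectPoints(np.array(P,float).reshape(-1,1,3),r,t,K,d)[0].reshape(-1,2)
E
python3 - <<'E'
from h import *
for n in ("scene","top"):
    im=get_image(n); cv2.imwrite(f"pics/{n}0.png",im[...,::-1]); K,d,r,t=cam(n); print(n,-cv2.Rodrigues(r)[0].T@t,K[0,0],d[0])
print(sensors.sense())
E
```

```text
pics
scene [0.01225196 0.61654586 0.68268443] 581.557137699924 -0.16318870904397753
top [ 0.4453919  -0.19118947  1.0652758 ] 573.9243452699641 -0.14973551095924093
{'time': 0.1, 'joint_pos': array([-8.22911036e+01,  2.18367332e+01,  7.43785798e+01, -1.95536360e-03,
        8.38563811e+01, -1.23345876e+01]), 'joint_vel': array([-0.04758773, -0.07004213, -0.15303799, -0.02611294,  0.06202979,
       -0.02319007]), 'joint_torque': array([ 2.76467777e-03, -4.49220121e+01, -2.31659228e+01, -1.86529160e-04,
        3.58456215e-03,  2.04259095e-05]), 'ee_pos': array([ 0.18846318, -0.51639761,  0.20298803]), 'tcp_rot': array([-1.79929546e+02, -1.34163107e-02,  2.00436863e+01]), 'contact_force': array([ 0.19163728,  0.6565835 , -0.21321388]), 'moment': array([0.01342595, 0.04904863, 0.02348542]), 'grasp_force': 0.0, 'finger_gap': 0.08509675930710477}
```

View pics/top0.png

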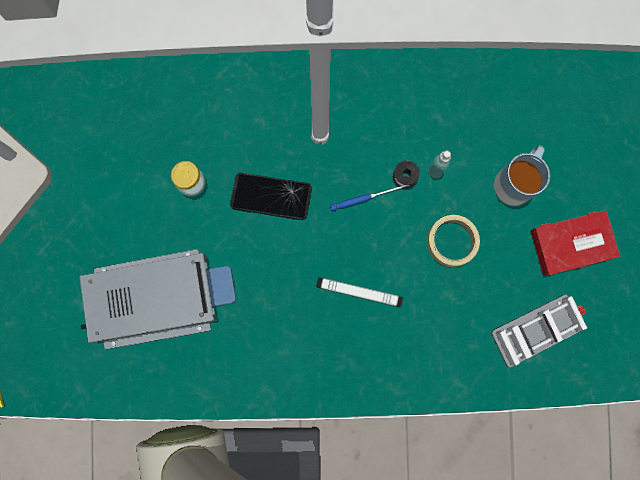

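View pics/scene0.png

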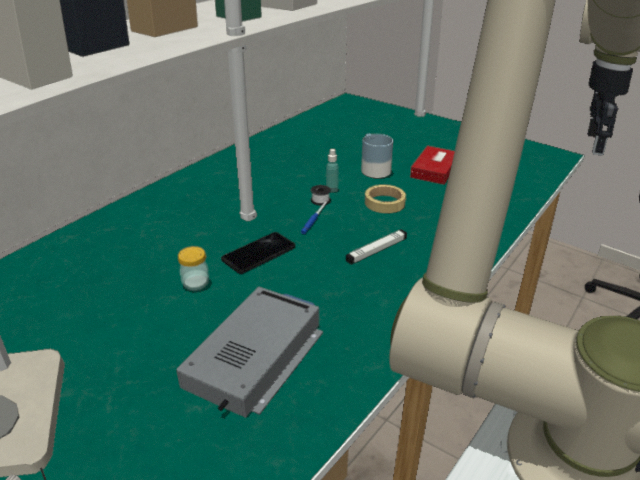

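The top view shows the dock at left with its mouth facing right (around px 208,287). The blue phone's rear is at (212–235, 267–305) and the stick runs from (318,283) to (403,301). The cracked phone, driver and jar sit farther from the robot, and the tape is at (454,240). The scene view agrees with this layout.

Run:
```python
from h import *
im=cv2.imread("pics/top0.png"); hsv=cv2.cvtColor(im,cv2.COLOR_BGR2HSV)
# stick: non-green in ROI
def mask(roi,m):
    o=np.zeros(m.shape,np.uint8); x0,y0,x1,y1=roi; o[y0:y1,x0:x1]=m[y0:y1,x0:x1]; return o
def big(m):
    c=max(cv2.findContours(m,cv2.RETR_EXTERNAL,cv2.CHAIN_APPROX_NONE)[0],key=cv2.contourArea); return c.reshape(-1,2)
green=((hsv[...,0]>70)&(hsv[...,0]<95)&(hsv[...,1]>120)).astype(np.uint8)
H,S,V=cv2.split(hsv)
def rect(P):
    r=cv2.minAreaRect((P[:,:2]*1000).astype(np.float32)); b=cv2.boxPoints(r); print(r, '\n',b.round(1)); return r
print("stick z=16"); c=big(mask((300,260,420,320),1-green)); rect(cast("top",c,.016))
print("phone H", hsv[285,222]); ph=((H>98)&(H<125)&(S>60)).astype(np.uint8)
c=big(mask((204,255,245,315),ph)); print(c.min(0),c.max(0)); rect(cast("top",c,.008))
print("hood px", hsv[280,150],hsv[255,110]); 
hood=((S<60)&(V>60)).astype(np.uint8)
c=big(mask((60,235,225,360),hood)); print(c.min(0),c.max(0))
z=cv2.resize(im[235:360,70:260],None,fx=4.2,fy=4.2,interpolation=cv2.INTER_CUBIC); cv2.imwrite("pics/dock.png",z)
```

```text
stick z=16
((521.1831665039062, -264.50408935546875), (158.85943603515625, 20.23975944519043), 75.0469741821289) 
 [[ 490.9 -338.6]
 [ 510.5 -343.9]
 [ 551.5 -190.4]
 [ 531.9 -185.2]]
phone H [106 101 166]
[206 266] [235 306]
((539.5042114257812, -9.74222183227539), (70.23112487792969, 47.13982009887695), 9.1707181930542) 
 [[501.1   7.9]
 [508.6 -38.6]
 [577.9 -27.4]
 [570.4  19.1]]
hood px [100  19 158] [ 86 222 115]
[ 80 250] [216 348]
```

View pics/dock.png

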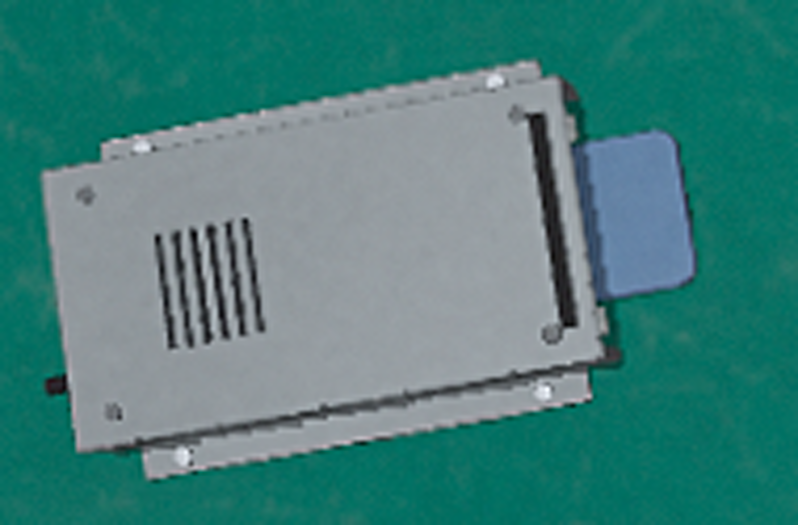

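The crop shows the hood-top corners at about (42,170), (562,78), (606,362) and (77,450), with the blue phone rear sticking out at the right.

Run:
```python
from h import *
P=np.array([(42,170),(562,78),(606,362),(77,450)])/4.2+[70,235]
W=cast("top",P,.042)[:,:2]*1000; print(W.round(1))
d=lambda a,b:np.linalg.norm(W[a]-W[b]); print("len",d(0,1),d(3,2),"wid",d(1,2),d(0,3))
ax=(W[0]-W[1]+W[3]-W[2]); ax/=np.linalg.norm(ax); print("axis deg",np.degrees(np.arctan2(ax[1],ax[0])))
m=(W[1]+W[2])/2; c=W.mean(0); print("mouth",m,"from centre",c-117.5*ax, "centre",c)
# phone rear edge
Q=cast("top",np.array([(665,130),(694,280)])/4.2+[70,235],.008)[:,:2]*1000; print(Q)
n=np.array([-ax[1],ax[0]])
for q in [*Q,(577.9,-27.4),(508.6,-38.6),(521.2,-264.5)]: print((np.array(q)-m)@ax,(np.array(q)-m)@n)
# stick from scene
```

```text
[[559.6 248.3]
 [594.9  15.7]
 [472.9  -3.5]
 [437.8 228.7]]
len 235.23276543910686 234.8554285567464 wid 123.58816043455299 123.34406141813767
axis deg 98.62162655636038
mouth [533.90817926   6.10163825] from centre [533.90487643   6.12342157] centre [516.29062257 122.29565604]
[[575.49192872 -23.7178465 ]
 [508.87856136 -36.34782499]]
-35.716279943557794 -36.64365206944595
-38.21762513122328 31.110317109830564
-39.71781507883649 -38.47252556139508
-40.402591537820356 31.72335096423295
-265.6387393229849 53.13007259318639
```

```bash
cat > m.py <<'E'
import sys,numpy as np
# usage: m.py cx cy cz cyaw  tx ty tz tyaw (m, deg) -> dp cm, yaw rad
a=list(map(float,sys.argv[1:])); y=np.radians(a[3]); d=(np.array(a[4:7])-a[:3])*100
print("dp",np.round([d@[np.cos(y),np.sin(y),0],d@[np.sin(y),-np.cos(y),0],-d[2]],3),"yaw",round(-np.radians(a[7]-a[3]),4))
E
python3 m.py .188 -.517 .204 20.04 .521 -.2645 .12 75.05
```

```text
dp [ 39.936 -12.31    8.4  ] yaw -0.9601
```

Call:
drive_tool(jaw=[5,5,5,5,5,5,5,5], dp=[[5,-1.5,0],[10,-3.1,0],[15,-4.6,0],[20,-6.2,1],[25,-7.7,2],[30,-9.2,4],[35,-10.8,6],[39.94,-12.31,8.4]], yaw=[-0.12,-0.24,-0.36,-0.48,-0.6,-0.72,-0.84,-0.96])

```text
time: 1.1
ee_pos: [0.5228, -0.2629, 0.1188]
tcp_rot: [180.0, 0.0, 75.3]
contact_force: [-0.5, -0.1, -0.2]
finger_gap: 0.0499
grasp_force: 0.0
```

Call:
drive_tool(jaw=[5,5,5,5,5,5,5], dp=[[0,0,0],[0,0,2],[0,0,5],[0,0,8],[0,0,10],[0,0,11],[0,0,11.3]], yaw=[0,0,0,0,0,0,0])

```text
time: 1.98
ee_pos: [0.5213, -0.2646, 0.0065]
tcp_rot: [-180.0, 0.0, 75.0]
contact_force: [-0.0, -0.1, 0.3]
finger_gap: 0.05
grasp_force: 0.0
```

Run:
```python
from h import *
s=sensors.sense(); print(s['ee_pos'],s['tcp_rot'],s['contact_force'])
a=get_image("scene"); z=cv2.resize(a[190:310,300:460],None,fx=5,fy=5); cv2.imwrite("pics/g.png",z[...,::-1])
```

```text
[ 0.52132408 -0.26458137  0.00654461] [-1.79997638e+02  1.23789067e-03  7.50004887e+01] [-0.01822348 -0.08354724  0.32350303]
```

View pics/g.png

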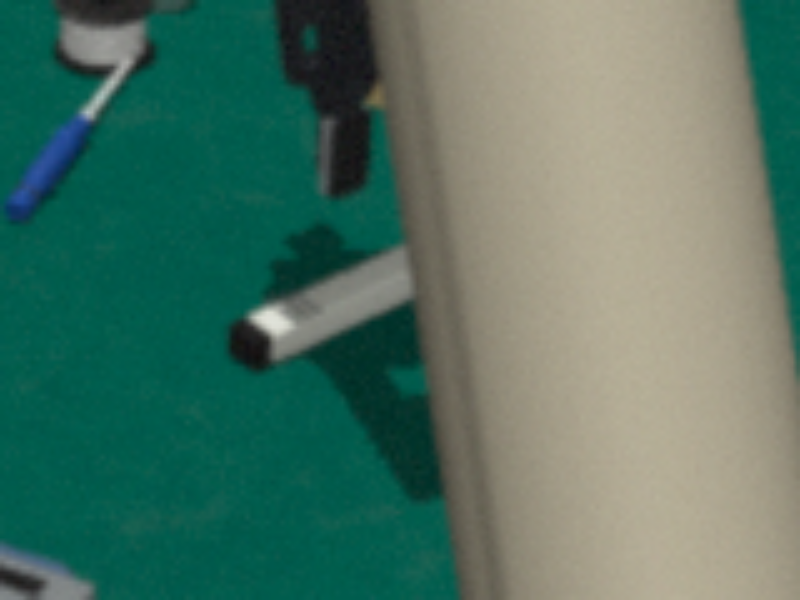

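The far finger is just beyond the stick, whose near end is at about (250,345) in the crop, and the stick is undisturbed. Now I'll lower and close.

Call:
drive_tool(jaw=[5,4,3,2.2,1.2,1.2,1.2,1.2], dp=[[0,0,0.35],[0,0,0.35],[0,0,0.35],[0,0,0.35],[0,0,0.35],[0,0,0.35],[0,0,0.35],[0,0,0.35]], yaw=[0,0,0,0,0,0,0,0])

```text
time: 3.02
ee_pos: [0.5215, -0.2642, 0.003]
tcp_rot: [180.0, -0.0, 75.0]
contact_force: [-0.2, -0.8, 0.1]
finger_gap: 0.0124
grasp_force: 0.0
```

Gap 12.4 mm with no grip force means the stick isn't between the pads. I'll look.

Run:
```python
from h import *
s=sensors.sense(); print(s['ee_pos'],s['finger_gap'],s['grasp_force'])
a=get_image("scene"); b=get_image("top")
print(proj("scene",[s['ee_pos']]),proj("top",[s['ee_pos']]))
z=np.hstack([cv2.resize(a[190:310,320:420],None,fx=4,fy=4),cv2.resize(b[230:350,310:410],None,fx=4,fy=4)]); cv2.imwrite("pics/g2.png",z[...,::-1])
```

```text
[ 0.52150433 -0.26416596  0.00303411] 0.012394425036347124 0.0
[[376.59997671 247.69314813]] [[358.48184126 291.92248291]]
```

View pics/g2.png

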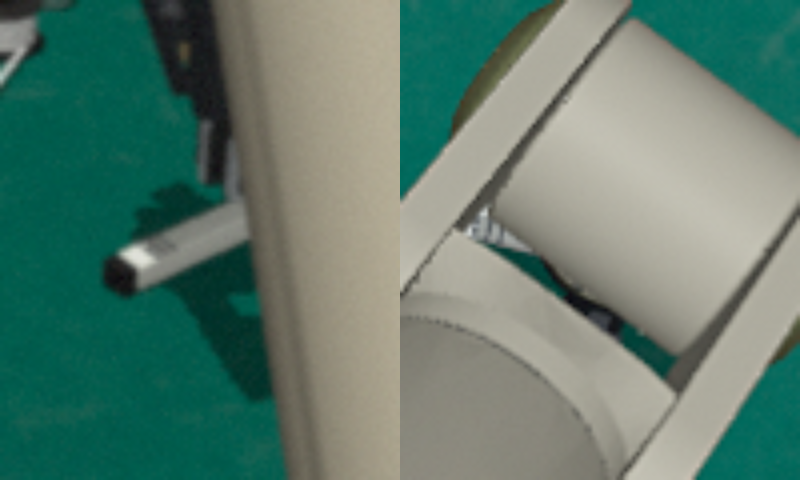

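Run:
```python
from h import *
t=np.array([.5213,-.2646]); u=np.array([.966,-.259])
for g in (.025,.035,.0062,.016):
  for s in (1,-1):
    print(g*s,[proj("scene",[[*(t+s*g*u),z]])[0].round(0).tolist() for z in (.003,.01,.02,.03)])
```

```text
0.025 [[369.0, 242.0], [369.0, 240.0], [369.0, 236.0], [369.0, 232.0]]
-0.025 [[385.0, 253.0], [385.0, 250.0], [386.0, 246.0], [386.0, 242.0]]
0.035 [[366.0, 240.0], [366.0, 238.0], [366.0, 234.0], [366.0, 230.0]]
-0.035 [[388.0, 255.0], [389.0, 252.0], [389.0, 248.0], [389.0, 244.0]]
0.0062 [[375.0, 246.0], [375.0, 244.0], [375.0, 240.0], [375.0, 236.0]]
-0.0062 [[379.0, 249.0], [379.0, 246.0], [379.0, 242.0], [380.0, 238.0]]
0.016 [[372.0, 244.0], [372.0, 242.0], [372.0, 238.0], [372.0, 234.0]]
-0.016 [[382.0, 251.0], [382.0, 248.0], [383.0, 244.0], [383.0, 240.0]]
```

Run:
```python
from h import *
for z in (.204,.217,.23,.24): print(z,proj("scene",[[.1885,-.5164,z],[.1885+.045*.342,-.5164-.045*.94,z],[.1885-.045*.342,-.5164+.045*.94,z]]).round(0).tolist())
a=cv2.imread("pics/scene0.png")[50:170,560:640]; b=cv2.imread("pics/g.png")[0:240,200:480]
cv2.imwrite("pics/c.png",np.hstack([cv2.resize(a,(400,600),interpolation=2),cv2.resize(b,(400,343),interpolation=2) if 0 else np.vstack([cv2.resize(b,(400,343)),np.zeros((257,400,3),np.uint8)])]))
# stick end in scene: near end top-centre check
print(proj("scene",[[.5415,-.188,.016],[.5415,-.188,0]]).round(0))
```

```text
0.204 [[590.0, 163.0], [588.0, 154.0], [592.0, 173.0]]
0.217 [[591.0, 157.0], [589.0, 148.0], [594.0, 167.0]]
0.23 [[593.0, 151.0], [591.0, 143.0], [595.0, 161.0]]
0.24 [[594.0, 147.0], [592.0, 138.0], [597.0, 156.0]]
[[348. 256.]
 [348. 262.]]
```

View pics/c.png

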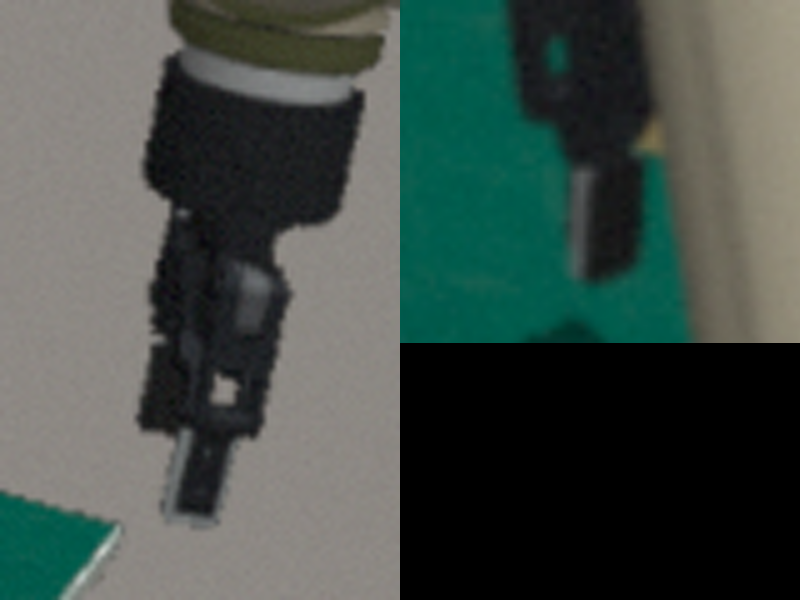

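The crop shows the fingertips about 23 mm higher than the reported TCP, both at the start (tip at pixel 598,154) and here. That explains why they closed above the stick. I'll open and descend carefully, watching the force.

Call:
drive_tool(jaw=[3,4.5,4.5,4.5,4.5,4.5,4.5,4.5], dp=[[0,0,0],[0,0,0],[0,0,0],[0,0,0.4],[0,0,0.8],[0,0,1.1],[0,0,1.3],[0,0,1.3]], yaw=[0,0,0,0,0,0,0,0])

```text
time: 4.12
ee_pos: [0.5215, -0.2641, -0.0101]
tcp_rot: [-180.0, -0.0, 75.0]
contact_force: [0.9, -0.1, -0.3]
finger_gap: 0.0446
grasp_force: 0.0
```

Call:
drive_tool(jaw=[4.5,4.5,3,2.2,1.2,1.2,1.2,1.2], dp=[[0,0,0.3],[0,0,0.6],[0,0,0.6],[0,0,0.6],[0,0,0.6],[0,0,0.6],[0,0,0.6],[0,0,0.6]], yaw=[0,0,0,0,0,0,0,0])

```text
time: 5.12
ee_pos: [0.5217, -0.2642, -0.0156]
tcp_rot: [180.0, 0.0, 75.0]
contact_force: [-0.5, 1.3, 5.6]
finger_gap: 0.0152
grasp_force: 59.0
```

Call:
drive_tool(jaw=[1.2,1.2,1.2,1.2], dp=[[0,0,-0.5],[0,0,-1.5],[0,0,-3],[0,0,-3]], yaw=[0,0,0,0])

```text
time: 5.62
ee_pos: [0.5222, -0.2646, 0.0156]
tcp_rot: [179.8, 0.1, 75.0]
contact_force: [0.6, 0.2, -1.2]
finger_gap: 0.0155
grasp_force: 58.6
```

Run:
```python
from h import *
s=sensors.sense(); print(s['ee_pos'],s['finger_gap'],s['grasp_force'],s['contact_force'])
a=get_image("scene"); 
z=cv2.resize(a[190:310,320:440],None,fx=4,fy=4,interpolation=2); cv2.imwrite("pics/g3.png",z[...,::-1])
```

```text
[ 0.52217316 -0.2646446   0.01560865] 0.015481456826649488 58.62726867198944 [ 0.59013491  0.21144057 -1.20509495]
```

View pics/g3.png

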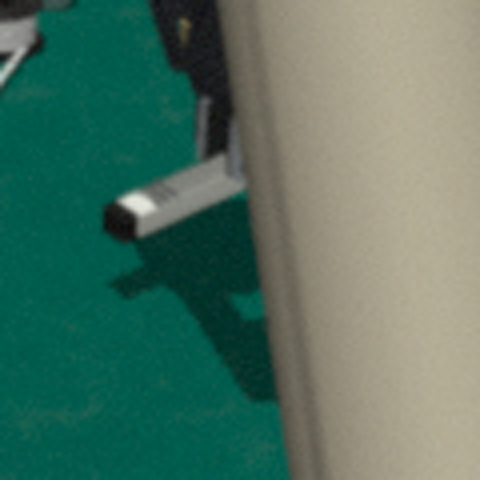

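```bash
python3 m.py .521 -.2645 .0145 75.04 .5583 -.1318 .0145 98.62
```

```text
dp [13.783  0.178 -0.   ] yaw -0.4115
```

Call:
drive_tool(jaw=[1.2,1.2,1.2,1.2,1.2,1.2,1.2,1.2], dp=[[2,0,0],[4,0.1,0],[6,0.1,0],[8,0.1,0],[10,0.15,0],[12,0.18,0],[13.78,0.18,0],[13.78,0.18,0]], yaw=[-0.06,-0.12,-0.18,-0.24,-0.3,-0.36,-0.4115,-0.4115])

```text
time: 6.68
ee_pos: [0.559, -0.1302, 0.014]
tcp_rot: [-180.0, -0.0, 98.8]
contact_force: [-0.4, -0.2, -1.1]
finger_gap: 0.0154
grasp_force: 58.6
```

Call:
drive_tool(jaw=[1.2,1.2,1.2,1.2,1.2], dp=[[0,0,0.7],[0,0,1.6],[0,0,2.3],[0,0,2.65],[0,0,2.65]], yaw=[0,0,0,0,0])

```text
time: 7.3
ee_pos: [0.5587, -0.1316, -0.0128]
tcp_rot: [-180.0, -0.0, 98.6]
contact_force: [0.1, 0.8, -0.3]
finger_gap: 0.0151
grasp_force: 58.6
```

Run:
```python
from h import *
s=sensors.sense(); print(s['time'],s['ee_pos'],s['tcp_rot'],s['finger_gap'],s['grasp_force'],s['contact_force'],s['moment'])
a=get_image("scene"); b=get_image("top")
z=np.hstack([cv2.resize(a[200:350,270:370],None,fx=4,fy=4,interpolation=2),cv2.resize(b[220:370,190:290],None,fx=4,fy=4,interpolation=2)]); cv2.imwrite("pics/g4.png",z[...,::-1])
cv2.imwrite("pics/s4.png",a[...,::-1]);cv2.imwrite("pics/t4.png",b[...,::-1])
```

```text
7.3 [ 0.55867668 -0.13156572 -0.01276121] [-1.79975724e+02 -1.55882616e-02  9.86109083e+01] 0.015125410957497356 58.63312840461731 [ 0.08884793  0.76365092 -0.26360191] [-0.03487034 -0.02103485  0.02864482]
```

View pics/g4.png

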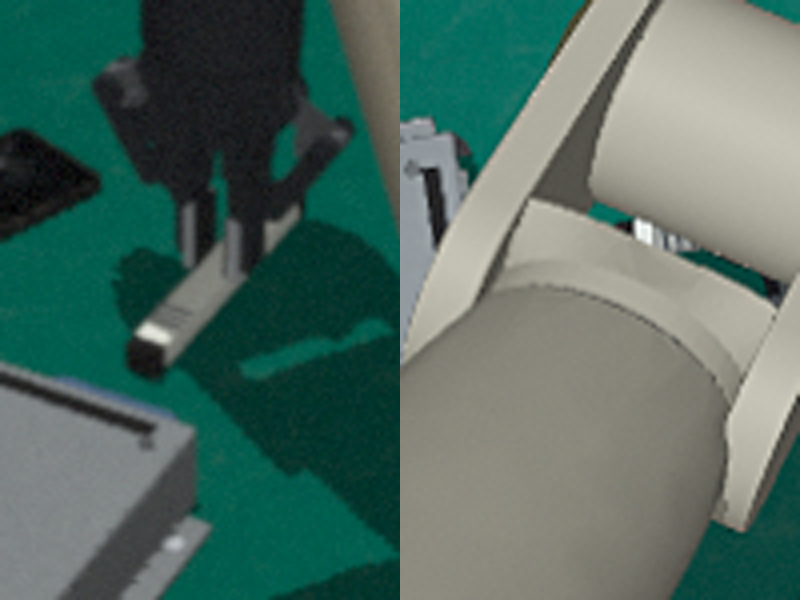

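The scene crop (left) shows the stick held level. Its black tip is at about (148,355), just short of the blue phone, which is partly hidden behind the hood. Next I'll check the tip's position numerically.

Run:
```python
from h import *
t=np.array([.5587,-.1316]); ax=np.array([-.1499,.9887]); n=np.array([-.9887,-.1499])
tip=t+.08*ax
for z in (.002,.004,.02): print(z,proj("scene",[[*tip,z],[*(tip+.009*n),z],[*(tip-.009*n),z]]).round(1).tolist())
im=cv2.imread("pics/s4.png"); g=cv2.cvtColor(im,cv2.COLOR_BGR2GRAY)
m=np.zeros_like(g); m[270:310,290:325]=(g[270:310,290:325]<38)*255
c=max(cv2.findContours(m,0,1)[0],key=cv2.contourArea).reshape(-1,2); print(c.min(0),c.max(0),c[c[:,1].argmax()])
```

```text
0.002 [[304.8, 293.9], [309.0, 295.4], [300.7, 292.5]]
0.004 [[304.8, 293.1], [309.0, 294.5], [300.7, 291.7]]
0.02 [[304.7, 286.3], [309.0, 287.8], [300.5, 284.9]]
[302 286] [311 294] [306 294]
```

Call:
drive_tool(jaw=[1.2,1.2,1.2,1.2,1.2,1.2,1.2,1.2], dp=[[0.3,0,0],[0.7,0,0],[1.1,0,0],[1.5,0,0],[1.9,0,0],[2.3,0,0],[2.7,0,0],[3,0,0]], yaw=[0,0,0,0,0,0,0,0])

```text
time: 8.4
ee_pos: [0.5543, -0.1017, -0.0124]
tcp_rot: [180.0, 0.0, 98.6]
contact_force: [0.3, -1.5, 0.2]
finger_gap: 0.0155
grasp_force: 58.7
```

Call:
drive_tool(jaw=[1.2,1.2,1.2,1.2,1.2,1.2,1.2,1.2], dp=[[0.3,0,0],[0.6,0,0],[0.9,0,0],[1.2,0,0],[1.5,0,0],[1.8,0,0],[2.1,0,0],[2.4,0,0]], yaw=[0,0,0,0,0,0,0,0])

```text
time: 9.4
ee_pos: [0.5507, -0.0779, -0.0125]
tcp_rot: [180.0, 0.0, 98.6]
contact_force: [0.4, -1.6, -0.9]
finger_gap: 0.0152
grasp_force: 58.7
```

Run:
```python
from h import *
s=sensors.sense(); print(s['contact_force'],s['moment'])
b=get_image("top"); a=get_image("scene")
z=np.hstack([cv2.resize(a[200:350,230:330],None,fx=4,fy=4,interpolation=2),cv2.resize(b[220:370,180:280],None,fx=4,fy=4,interpolation=2)]); cv2.imwrite("pics/g5.png",z[...,::-1])
```

```text
[ 0.37827922 -1.55266933 -0.8660109 ] [-0.24360132 -0.02654707 -0.01316423]
```

View pics/g5.png

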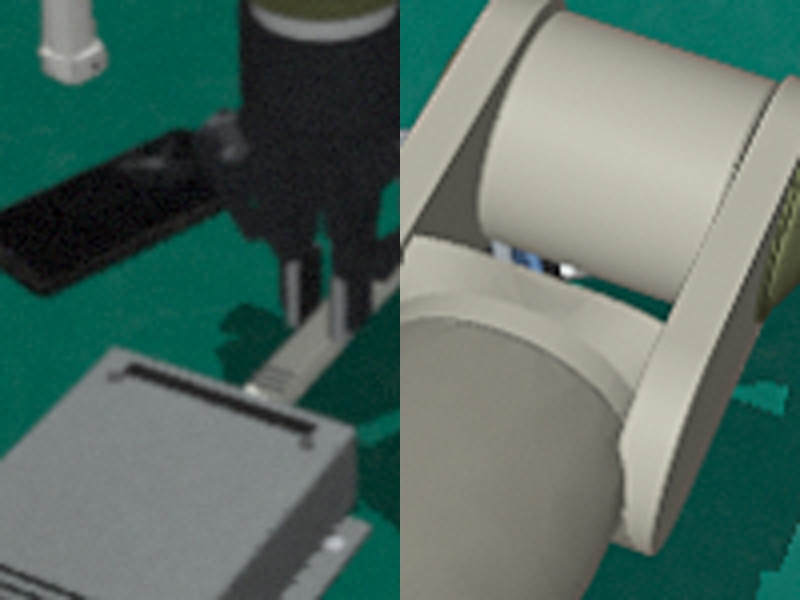

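The stick's black end is against the blue phone (right crop, around 530,262) and it is sliding at about 1.5 N. The contacts are at least about 14 mm further, so I'll continue slowly.

Call:
drive_tool(jaw=[1.2,1.2,1.2,1.2,1.2,1.2], dp=[[0.2,0,0],[0.4,0,0],[0.6,0,0],[0.8,0,0],[1.0,0,0],[1.2,0,0]], yaw=[0,0,0,0,0,0])

```text
time: 10.25
ee_pos: [0.5489, -0.0661, -0.0125]
tcp_rot: [-180.0, -0.0, 98.6]
contact_force: [0.6, -1.7, -0.5]
finger_gap: 0.0153
grasp_force: 58.6
```

Call:
drive_tool(jaw=[1.2,1.2,1.2], dp=[[0.15,0,0],[0.3,0,0],[0.4,0,0]], yaw=[0,0,0])

```text
time: 10.62
ee_pos: [0.5483, -0.0622, -0.0125]
tcp_rot: [180.0, -0.0, 98.6]
contact_force: [-0.0, -1.7, -0.9]
finger_gap: 0.0154
grasp_force: 58.6
```

Call:
drive_tool(jaw=[1.2,1.2,1.2], dp=[[0.15,0,0],[0.3,0,0],[0.4,0,0]], yaw=[0,0,0])

```text
time: 11.0
ee_pos: [0.5477, -0.0582, -0.0125]
tcp_rot: [-180.0, -0.0, 98.6]
contact_force: [-0.4, -1.2, -0.7]
finger_gap: 0.0151
grasp_force: 58.6
```

```bash
python3 -c "
from h import *
s=sensors.sense(); print(s['contact_force'],s['moment'])"
```

```text
[-0.37445592 -1.20747716 -0.67019913] [-0.19150632  0.01249613 -0.00942758]
```

Call:
drive_tool(jaw=[1.2,1.2,1.2], dp=[[0.15,0,0],[0.3,0,0],[0.4,0,0]], yaw=[0,0,0])

```text
time: 11.38
ee_pos: [0.5471, -0.0543, -0.0125]
tcp_rot: [180.0, 0.0, 98.6]
contact_force: [0.1, -0.9, -1.0]
finger_gap: 0.0153
grasp_force: 58.6
```

Call:
drive_tool(jaw=[1.2,1.2,1.2], dp=[[0.15,0,0],[0.3,0,0],[0.4,0,0]], yaw=[0,0,0])

```text
time: 11.75
ee_pos: [0.5465, -0.0503, -0.0125]
tcp_rot: [-180.0, -0.0, 98.6]
contact_force: [0.4, -1.0, -0.3]
finger_gap: 0.0151
grasp_force: 58.6
```

Call:
drive_tool(jaw=[1.2,1.2,1.2], dp=[[0.15,0,0],[0.3,0,0],[0.4,0,0]], yaw=[0,0,0])

```text
time: 12.12
ee_pos: [0.5459, -0.0463, -0.0125]
tcp_rot: [-180.0, -0.0, 98.6]
contact_force: [-0.2, -0.6, -0.4]
finger_gap: 0.0154
grasp_force: 58.6
```

Call:
drive_tool(jaw=[1.2,1.2,1.2], dp=[[0.15,0,0],[0.3,0,0],[0.4,0,0]], yaw=[0,0,0])

```text
time: 12.5
ee_pos: [0.5453, -0.0424, -0.0125]
tcp_rot: [-180.0, -0.0, 98.6]
contact_force: [0.7, -1.5, -0.3]
finger_gap: 0.0154
grasp_force: 58.6
```

```bash
python3 -c "
from h import *
s=sensors.sense(); print(s['contact_force'],s['moment'])"
```

```text
[ 0.68079466 -1.54026708 -0.28334825] [-0.21141988 -0.00783021  0.00452273]
```

Call:
drive_tool(jaw=[1.2,1.2,1.2], dp=[[0.15,0,0],[0.3,0,0],[0.3,0,0]], yaw=[0,0,0])

```text
time: 12.88
ee_pos: [0.5448, -0.0393, -0.0125]
tcp_rot: [-180.0, -0.0, 98.6]
contact_force: [0.1, -0.7, -0.4]
finger_gap: 0.0151
grasp_force: 58.6
```

Call:
drive_tool(jaw=[1.2,1.2,1.2], dp=[[0.15,0,0],[0.3,0,0],[0.3,0,0]], yaw=[0,0,0])

```text
time: 13.25
ee_pos: [0.5444, -0.0364, -0.0125]
tcp_rot: [-180.0, -0.0, 98.6]
contact_force: [-1.4, -0.1, -0.5]
finger_gap: 0.0154
grasp_force: 58.6
```

```bash
python3 -c "
from h import *
s=sensors.sense(); print(s['contact_force'],s['moment'])"
```

```text
[-1.39391331 -0.06635675 -0.45762964] [ 0.00953546 -0.00011666 -0.0140993 ]
```

Call:
drive_tool(jaw=[1.2,1.2], dp=[[0.15,0,0],[0.3,0,0]], yaw=[0,0])

```text
time: 13.5
ee_pos: [0.5441, -0.0337, -0.0124]
tcp_rot: [180.0, 0.0, 98.6]
contact_force: [1.6, -1.7, 0.5]
finger_gap: 0.0153
grasp_force: 58.7
```

```bash
python3 -c "
from h import *
s=sensors.sense(); print(s['contact_force'],s['moment'])"
```

```text
[ 1.55269497 -1.73292638  0.45861513] [-0.40657701 -0.05721283 -0.00616717]
```

Call:
drive_tool(jaw=[1.2,1.2], dp=[[0.1,0,0],[0.2,0,0]], yaw=[0,0])

```text
time: 13.75
ee_pos: [0.5439, -0.0318, -0.0124]
tcp_rot: [180.0, 0.0, 98.6]
contact_force: [1.2, -3.3, -0.1]
finger_gap: 0.0155
grasp_force: 58.7
```

```bash
python3 -c "
from h import *
s=sensors.sense(); print(s['contact_force'],s['moment'])"
```

```text
[ 1.17498477 -3.27516521 -0.12162296] [-0.62549073 -0.14327187  0.00141785]
```

Call:
drive_tool(jaw=[1.2,1.2,1.2], dp=[[0.1,0,0],[0.15,0,0],[0.15,0,0]], yaw=[0,0,0])

```text
time: 14.12
ee_pos: [0.5436, -0.0303, -0.0124]
tcp_rot: [180.0, 0.0, 98.6]
contact_force: [1.6, -4.0, -0.4]
finger_gap: 0.0152
grasp_force: 58.7
```

```bash
python3 -c "
from h import *
s=sensors.sense(); print(s['contact_force'],s['moment'])"
```

```text
[ 1.60547345 -4.01796516 -0.39823397] [-0.71898872 -0.18989835 -0.01132683]
```

Call:
drive_tool(jaw=[1.2,1.2,1.2,1.2,1.2,1.2,1.2,1.2], dp=[[-0.15,0,0],[-0.3,0,0],[-0.5,0,0],[-0.9,0,0],[-2,0,0],[-4,0,0],[-6,0,0],[-8,0,0]], yaw=[0,0,0,0,0,0,0,0])

```text
time: 15.12
ee_pos: [0.5556, -0.1111, -0.0125]
tcp_rot: [180.0, 0.0, 98.6]
contact_force: [-0.6, 0.5, -0.7]
finger_gap: 0.0155
grasp_force: 58.6
```

Call:
drive_tool(jaw=[1.2,1.2,1.2,1.2,1.2,1.2,1.2,1.2], dp=[[-2,0,0],[-4,-0.5,0],[-6,-1.2,0],[-8,-2,0],[-10,-2.6,0],[-11.5,-3,0],[-12,-3,0],[-12,-3,0]], yaw=[0,0,0,0,0,0,0,0])

```text
time: 16.12
ee_pos: [0.5439, -0.2323, -0.0125]
tcp_rot: [180.0, -0.0, 98.6]
contact_force: [0.5, 0.1, 0.0]
finger_gap: 0.0151
grasp_force: 58.6
```

Call:
drive_tool(jaw=[1.2,1.2,1.2,1.2], dp=[[0,0,0.1],[0,0,0.2],[0,0,0.27],[0,0,0.27]], yaw=[0,0,0,0])

```text
time: 16.62
ee_pos: [0.5438, -0.2322, -0.0152]
tcp_rot: [-180.0, -0.0, 98.6]
contact_force: [0.2, -0.3, -0.7]
finger_gap: 0.0149
grasp_force: 58.6
```

Call:
drive_tool(jaw=[1.2,1.2,1.2], dp=[[0,0,0.05],[0,0,0.1],[0,0,0.1]], yaw=[0,0,0])

```text
time: 17.0
ee_pos: [0.5438, -0.2323, -0.0156]
tcp_rot: [180.0, 0.0, 98.6]
contact_force: [-1.1, 0.8, 5.3]
finger_gap: 0.0152
grasp_force: 59.3
```

Bench contact at 5 N. I'll open and then rise straight up. Opening swings the tips back, clear of the bench.

Call:
drive_tool(jaw=[1.8,2.5,3.5,4.5,4.5,4.5,4.5,4.5], dp=[[0,0,0],[0,0,0],[0,0,0],[0,0,0],[0,0,-1],[0,0,-3],[0,0,-7],[0,0,-12]], yaw=[0,0,0,0,0,0,0,0])

```text
time: 18.0
ee_pos: [0.5434, -0.2321, 0.1051]
tcp_rot: [-179.9, -0.0, 98.6]
contact_force: [0.1, 0.0, 0.4]
finger_gap: 0.0448
grasp_force: 0.0
```

Call:
drive_tool(jaw=[4.5,4.5,4.5,4.5,4.5,4.5,4.5,4.5], dp=[[0,0,-4],[-4,0,-8],[-9,0,-10],[-14,-3,-10],[-18,-7,-10],[-22,-11,-10],[-25,-14,-10],[-25,-14,-10]], yaw=[0,0,0,0,0,0,0,0])

```text
time: 19.0
ee_pos: [0.4407, -0.5027, 0.204]
tcp_rot: [-180.0, 0.0, 98.4]
contact_force: [0.4, 1.1, -0.9]
finger_gap: 0.0449
grasp_force: 0.0
```

Run:
```python
from h import *
s=sensors.sense(); print(s['time'],s['ee_pos'],s['contact_force'])
b=get_image("top"); cv2.imwrite("pics/end.png",b[...,::-1])
im=b[...,::-1]; hsv=cv2.cvtColor(np.ascontiguousarray(im),cv2.COLOR_BGR2HSV)
d=np.abs(b.astype(int)-cv2.imread("pics/top0.png")[...,::-1].astype(int)).sum(2)
for n,(x0,y0,x1,y1) in dict(jar=(165,155,210,205),phone2=(225,165,318,225),driver=(325,150,420,215),tape=(425,210,484,270),dock=(75,245,205,350)).items(): print(n,(d[y0:y1,x0:x1]>60).mean().round(3))
g=((hsv[...,0]>70)&(hsv[...,0]<95)&(hsv[...,1]>120)); g[:]=g
m=np.zeros(g.shape,np.uint8); m[262:330,270:425]=(((hsv[...,1]<60)&(hsv[...,2]>150))|(hsv[...,2]<45))[262:330,270:425]
c=max(cv2.findContours(m,0,1)[0],key=cv2.contourArea).reshape(-1,2); print(cv2.minAreaRect((cast("top",c,.016)[:,:2]*1000).astype(np.float32)))
```

```text
19.0 [ 0.44068419 -0.5027023   0.204018  ] [ 0.35013379  1.09509211 -0.87511569]
jar 0.0
phone2 0.0
driver 0.0
tape 0.0
dock 0.0
((543.9696044921875, -232.5492401123047), (18.502094268798828, 157.13890075683594), 8.019264221191406)
```

View pics/end.png

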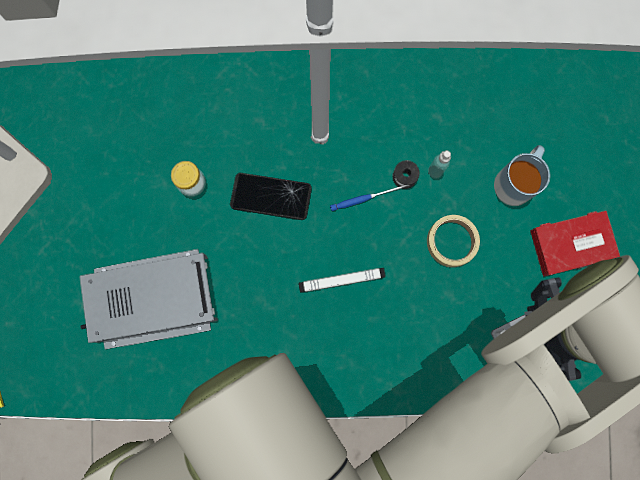

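The stick lies flat from (300,287) to (384,273), about 155 mm from the mouth. The phone is fully under the hood and the bystanders haven't moved. I'll settle a moment to confirm the robot is touching nothing.

Call:
drive_tool(jaw=[4.5,4.5,4.5,4.5], dp=[[0,0,-2],[0,0,-4],[0,0,-4],[0,0,-4]], yaw=[0,0,0,0])

```text
time: 19.55
ee_pos: [0.4432, -0.4996, 0.2431]
tcp_rot: [-180.0, -0.1, 98.7]
contact_force: [-0.4, -0.4, -0.3]
finger_gap: 0.0448
grasp_force: 0.0
```

```bash
python3 -c "
from h import *
s=sensors.sense(); print(s['contact_force'],s['moment'],s['joint_vel'].round(2)); print(finish_job())"
```

```text
[-0.3524917  -0.44700514 -0.31492374] [-0.02396309 -0.04383855  0.05802096] [-0.25  0.65  0.43 -0.1   0.18 -0.13]
the job is handed in; nothing more can be done
None
```

I pushed the phone onto the sprung contacts to about 4–5 N (phone friction included), laid the stick flat about 155 mm from the dock's mouth, left the other things unmoved, and handed the job in at about 20 s; the phone is hidden under the hood, so that it stayed pressed once the stick was withdrawn is inferred from the forces, not seen.

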